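# Hold the sprung lid of the spares case open

### The job

Take the roll of tape off the lid of the blue spares case and lay it flat in the orange tray. Then lift the sprung lid by its bar handle to 45 degrees, the green mark on the quadrant, and finish holding it there, so that I can get the brass valve out with both hands: stay on the handle and do not let go. Never open the lid beyond 65 degrees or let it snap shut, and leave the other things on the worktop where they are.

Things in the scene. Friction and masses are not known exactly. Their poses are not given: they have to be found in the camera images.
- tape_centre (a point): roll of white sealing tape, a flat ring 52 mm across and 15 mm high, about 50 g, lying flat on the lid at the start; this point is its centre, half-way up, z axis is the ring's axis (up). A bottle rack overhangs the rear of the worktop (from about x = 0.6 m back, 0.4 m up): draw back from it before lifting high
- tape: the same roll of tape; origin at the centre of its underside
- tray_floor (a point): fixed orange open tray, 150 x 150 mm outside, 22 mm high, walls and floor 4 mm thick; this point is the centre of its inner floor, x and y along its sides, z up
- case: fixed blue spares case, 120 mm deep (x) x 200 mm wide (y) x 70 mm high, open on top under its lid, a brass valve inside; origin at the centre of its underside, z up, -x towards the handle side. The shut lid's upper face is flat and 76 mm above the worktop
- lid_hinge (a point): middle of the lid's hinge line, which runs level along y over the case's far edge, 73 mm above the worktop and 60 mm along +x from the case's centre. Axes are the case's and do not turn with the lid: x points away from the handle, y along the hinge, z up
- quadrant: black quarter-circle scale fixed on the case's +y side (case y from 107 to 111 mm), reaching 97 mm from the hinge line and standing up to 172 mm above the worktop; white marks every 15 degrees, broad green mark at 45 degrees; a red pointer on the lid's edge shows the angle. Same origin and axes as the case
- lid_handle (a point): middle of the lid's bar handle: round steel bar 10 mm thick, 90 mm long, parallel to the hinge and 175 mm from it, on two arms in front of the lid; 40 mm clear between bar and lid edge. Level with the hinge when shut. Being round, the bar can turn between the fingers. Axes turn with the lid: y along the bar, x from the bar to the hinge, z the lid's upper side
- lid (a joint): angle of the lid, rad: 0 shut (level), growing as the handle end rises about the hinge, 0.785 = 45 degrees, stop at 1.5. Spring and weight together pull it shut: 3 to 5 N at the handle all the way
- black_cap: bystander: black bottle cap, 57 mm across, 24 mm high, on the worktop to the left of the case; origin under its centre
- grey_cap: bystander: grey bottle cap, 69 mm across, 24 mm high, left of the case; origin under its centre
- spoon: bystander: metal teaspoon, 132 x 26 x 9 mm, left of the case; origin under its centre
- strainer: bystander: metal mesh tea strainer, 82 mm across, 61 mm high, at the left rear; origin under its centre
- steel_bottle: bystander: cream thermos flask with a black cup-lid, 68 x 84 x 205 mm, standing at the right rear; origin under its centre
Mind the look-alikes: they are no part of the job. What is shaped like the tape but pink or purple is not meant.

How it is judged:
On the way, in this order (a step that is already met when the one before it is completed fails the run):
1. the roll of tape lies flat in the tray, let go and at rest, while the lid is still shut (x of tape_centre in the frame of tray_floor between -0.046 and 0.046 m and y of tape_centre in the frame of tray_floor between -0.046 and 0.046 m and z of tape_centre in the frame of tray_floor between 0.003 and 0.012 m and angle between tape_centre's own z axis and vertical below 0.15 rad and contact force between tape and the arm below 0.1 N and contact force between tape and the fingers below 0.1 N and linear speed of tape below 0.03 m/s and value of joint lid below 0.1 rad), for 0.2 s.
2. the gripper holds the lid still at 45 degrees, within 5 degrees (value of joint lid between 0.6977 and 0.8723 rad and velocity of joint lid between -0.1 and 0.1 rad/s and contact force between the fingers and lid above 1 N), for 0.5 s.
At the end, for the whole second after the job is handed in: The gripper's fingers bear on the lid (over 1 N) and hold it still at 45 degrees within 5 degrees; nothing loose props it; the tape lies flat in the tray, let go and at rest (all of step 2 and x of tape_centre in the frame of tray_floor between -0.046 and 0.046 m and y of tape_centre in the frame of tray_floor between -0.046 and 0.046 m and z of tape_centre in the frame of tray_floor between 0.003 and 0.012 m and angle between tape_centre's own z axis and vertical below 0.15 rad and contact force between tape and the arm below 0.1 N and contact force between tape and the fingers below 0.1 N and linear speed of tape below 0.03 m/s and contact force between lid and tape below 0.2 N and contact force between lid and black_cap below 0.2 N and contact force between lid and grey_cap below 0.2 N and contact force between lid and spoon below 0.2 N and contact force between lid and strainer below 0.2 N and contact force between lid and steel_bottle below 0.2 N); the arm keeps its last pose, push and grip.
It fails at once if the lid is opened beyond 65 degrees (value of joint lid above 1.134 rad).
It fails at once if the lid snaps shut (falls faster than 2 rad/s) (velocity of joint lid below -2 rad/s).
It fails at once if a bystander (cap, spoon, strainer or thermos flask) is moved more than 3 cm (distance of any of black_cap, grey_cap, spoon, strainer, steel_bottle from where it was at the start of the episode above 0.03 m).
It also fails if it takes over 54 s, if anything falls off the work surface, if the arm or the gripper's body presses on something with over 40 N, if the wrist force passes 120 N, or if a joint passes its speed limit or range.

### The arm

A 7-joint arm with a two-finger parallel gripper is mounted at the origin on a cart in front of the work surface, level with it; the furniture and walls round the work are solid. World frame = base frame: x ahead of the robot, y to its left, z up, the work surface at z = 0. Lengths are in m, angles in rad, forces in N, time in s.
With the tool pointing down it reaches from about 0.425 to 0.925 m from the base axis. Payload 6.8 kg.
Tool frame: the origin (TCP) lies on the front face of the gripper's body, between the roots of the fingers; the fingertips stand 73 mm ahead of it and the grasp point (between the pads) lies 54 mm ahead of it (env.nose_length is the distance from the TCP to the fingertips, in m); z points along the fingers, y is the direction in which the jaws open and shut (so a half turn about z gives the same grasp; the last joint's range is limited). The gripper opens to 85 mm and grips with 20 to 120 N. Pads are 22 mm wide; open, the fingers measure 114 mm over their backs; the gripper's body (76 mm by 85 mm) begins 54 mm behind the grasp point. The pads swing forward as they close: fully open they stand 13 mm farther back than shut.
Start: joints at [1.131, 0.477, 0.022, 1.555, -0.011, 1.109, -0.083], TCP at [0.22, -0.638, 0.304] pointing down, gripper open.
Joint ranges: [-2.96, 2.96], [-0.34, 2.1], [-1.41, 1.46], [0.24, 2.44], [-1.37, 4.51], [0.17, 1.92], [-2.96, 2.96]. Speed limits (rad/s): [2.39, 2.39, 3.14, 3.14, 3.14, 3.14, 3.14].

### API

Orientations are given as a unit quaternion [w, x, y, z].
In Python, from cell import env, kin, camera, calibration, job gives the robot as it stands. The module is installed in compiled form; this text tells all that it offers. Calls block until the motion is done:
- env.reach(position, orientation): joint-space move of the TCP to a pose.
- env.movel(position, velocity=0.15, rot=None, stop_force=None): straight line of the TCP; rot=None keeps the orientation; velocity is the mean speed in m/s. With stop_force (N) it stops when the force on the tool has changed by that much, and returns True; else False.
- env.goto_joints(angles): joint-space move.
- env.grip(opening, f_grip=None): finger opening in m; f_grip is the grip in N (None keeps the last); returns when the fingers have stopped.
- env.dwell(seconds).
- kin.inverse_kinematics(position, orientation): joint angles nearest the present ones, or None.
- env.get_state(): the state.
- camera(name): name is "scene" or "top" or "wrist"; returns (picture, depth): 480x640x3 uint8, blue, green, red; 480x640 float32, m along the optical axis (not along the pixel's ray), 0 where there is no reading.
- calibration(name): a dict with "fx", "fy", "cx", "cy" (pixels), "rvec" (rotation vector, rad) and "tvec" (3), from world to camera coordinates, as OpenCV has them. Camera axes: x right, y down, z forward; pixel columns grow to the right and rows downward; lengths in m; the calibration is good to about 2 mm. A picture is of the moment at which its call begins: read the wrist's pose just before it. calibration takes no time and is no camera call; for the wrist camera it gives the pose at the moment of the call.
A pose or a line that the arm cannot do raises env.PlanningError and nothing moves.
- job.job_done(): hands the job in, once; it reports no verdict.
The state is a dict: "time": time; "qpos": joint angles; "joint_velocities": joint speeds; "joint_torque": joint torques, N m; "tcp_pos": TCP position; "orientation": TCP orientation; "force": force on the tool from outside, world axes, zero at the start; "torque": the same for the moment, N m; "opening": finger opening in m.
Only numpy, scipy, OpenCV 4.12 (cv2) and the standard library are available. Lean on these libraries where they do the work, as an engineer would, in place of code of your own. Each camera call takes 0.05 s, during which the arm holds its last target.

## Working session

There is one attempt and no reset: what is moved stays moved. The work goes in short steps, each a Python script; the robot and the scene stay as the last script left them, time stands still between calls to the robot, and variables do not carry over. Pictures are saved under pics/ and viewed, and the job is handed in when it is done.

```bash
mkdir -p pics; ls; python3 - <<'E'
from cell import env,camera,calibration
import cv2,numpy as np
s=env.get_state();print(s)
for n in("scene","top"):
    p,d=camera(n);cv2.imwrite(f"pics/{n}0.png",p);np.savez(f"pics/{n}0.npz",p=p,d=d);print(n,calibration(n))
E
```

```text
pics
{'time': 0.0, 'qpos': array([ 1.13086948,  0.4778198 ,  0.02229092,  1.55646227, -0.01152597,
        1.10931423, -0.08307915]), 'joint_velocities': array([-0.00043698, -0.00184235,  0.00049259,  0.00059516,  0.00055647,
       -0.00100404, -0.00027599]), 'joint_torque': array([-3.41217101e-04, -5.96443641e+01,  1.60762109e+00, -2.81197894e+01,
        1.23248465e-02,  9.29052767e-03,  4.06629184e-06]), 'tcp_pos': array([ 0.21976918, -0.63772374,  0.30290687]), 'orientation': array([-9.16550446e-04,  9.86261356e-01,  1.65189760e-01, -2.01662047e-04]), 'force': array([-0.65139194, -0.49300808,  1.00196104]), 'torque': array([-0.00122016, -0.00801439,  0.01099387]), 'opening': 0.08542683801385142}
scene {'fx': 534.3143228685792, 'fy': 534.3143228685792, 'cx': 317.5859384813839, 'cy': 234.2790684491168, 'rvec': array([ 0.93960101, -2.30463864,  1.2457394 ]), 'tvec': array([0.33586872, 0.26856776, 1.13729719])}
top {'fx': 505.6239000225542, 'fy': 505.6239000225542, 'cx': 305.78486890568735, 'cy': 240.13794835628437, 'rvec': array([ 2.20006679, -2.16679642,  0.0616883 ]), 'tvec': array([-0.05245684,  0.52712314,  1.51627295])}
```

View pics/scene0.png

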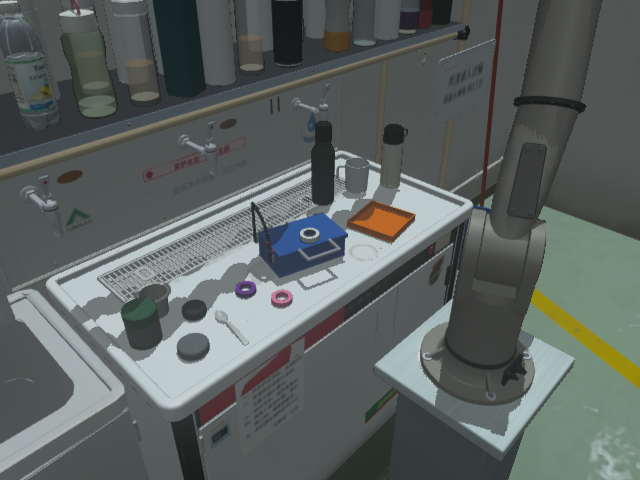

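View pics/top0.png

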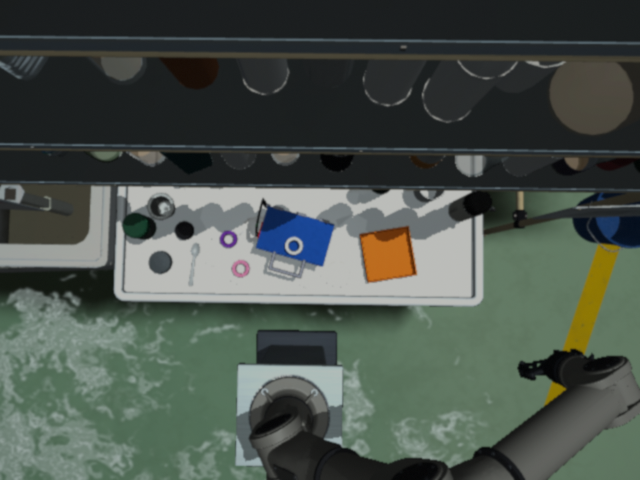

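The scene view shows the case at (302,243) with a white ring on its lid at (310,235), and the orange tray at (381,221).

Things that could be taken for the tape:
- White ring on the lid: scene (310,235), top (293,245).
- Pink ring: scene (282,298), top (241,268).
- Purple ring: scene (245,289), top (228,239).
- Faint whitish ring on the worktop: scene (364,253).

I choose the white ring on the lid and will check it in a crop.

```bash
cat > h.py <<'E'
import numpy as np,cv2
from cell import env,kin,camera,calibration,job
def RT(c): return cv2.Rodrigues(np.array(c["rvec"]))[0],np.array(c["tvec"])
def ray(c,uv,z):
    R,t=RT(c);o=-R.T@t
    uv=np.atleast_2d(np.array(uv,float));d=np.c_[(uv[:,0]-c["cx"])/c["fx"],(uv[:,1]-c["cy"])/c["fy"],np.ones(len(uv))]@R
    return o+d*((z-o[2])/d[:,2])[:,None]
def proj(c,P):
    R,t=RT(c);q=np.atleast_2d(P)@R.T+t
    return np.c_[q[:,0]/q[:,2]*c["fx"]+c["cx"],q[:,1]/q[:,2]*c["fy"]+c["cy"]]
def pts(c,d,m):
    v,u=np.nonzero(m&(d>0));z=d[v,u];R,t=RT(c)
    return (np.c_[(u-c["cx"])/c["fx"]*z,(v-c["cy"])/c["fy"]*z,z]-t)@R
E
python3 - <<'E'
from h import *
out=[]
for n,(x,y) in (("scene",(310,245)),("top",(310,250))):
    f=np.load(f"pics/{n}0.npz");p,d=f["p"],f["d"];c=calibration(n)
    cr=p[y-50:y+50,x-65:x+65];out.append(cv2.resize(cr,None,fx=5,fy=5,interpolation=2))
    hsv=cv2.cvtColor(p,cv2.COLOR_BGR2HSV)
    om=cv2.inRange(hsv,(5,150,80),(20,255,255));bm=cv2.inRange(hsv,(105,130,60),(125,255,255))
    wm=(hsv[...,1]<60)&(hsv[...,2]>150)
    for nm,m,z in(("orange",om,.022),("blue",bm,.076)):
        nn,l,st,ce=cv2.connectedComponentsWithStats(m)
        k=1+np.argmax(st[1:,4]);mk=l==k
        if n=="scene": 
            print(n,nm,st[k]);
        P=pts(c,d,mk);print(n,nm,st[k],"z pct",np.percentile(P[:,2],[5,50,95]).round(4))
        if nm=="blue":
            T=P[P[:,2]>.066]
        else: T=P
        r=cv2.minAreaRect((T[:,:2]*1000).astype(np.float32));print(r)
        if n=="top": print("ray",cv2.minAreaRect((ray(c,np.argwhere(mk)[:,::-1],z)[:,:2]*1000).astype(np.float32)))
    x0,y0=((310,235),(293,245))[n=="top"]
    mk=np.zeros_like(wm);mk[y0-12:y0+13,x0-13:x0+14]=wm[y0-12:y0+13,x0-13:x0+14]
    nn,l,st,ce=cv2.connectedComponentsWithStats(mk.astype(np.uint8));print(st,ce)
    k=1+np.argmax(st[1:,4]);q=ray(c,np.argwhere(l==k)[:,::-1],.091)
    print("tape",n,cv2.minEnclosingCircle((q[:,:2]*1000).astype(np.float32)),np.median(pts(c,d,l==k),0))
cv2.imwrite("pics/crop0.png",cv2.resize(np.vstack(out),(480,740))[:600] if 0 else cv2.resize(np.hstack(out),(800,308)))
E
```

```text
scene orange [351 206  64  31 981]
scene orange [351 206  64  31 981] z pct [0.0005 0.004  0.0207]
((487.25067138671875, -290.4150085449219), (148.6407012939453, 156.19789123535156), 11.004499435424805)
scene blue [ 271  213   76   44 1433]
scene blue [ 271  213   76   44 1433] z pct [0.0729 0.0755 0.0783]
((535.9448852539062, -9.012062072753906), (203.39764404296875, 133.1422576904297), 75.05982208251953)
[[     0      0    640    480 307115]
 [   300    228     19     11     85]] [[319.50284747 239.50181528]
 [309.21176471 232.94117647]]
tape scene ((505.30377197265625, -5.391602516174316), 25.11920166015625) [ 0.5059466  -0.00646987  0.08938983]
top orange [ 360  227   56   55 2370] z pct [-0.0019  0.0038  0.0188]
((489.38397216796875, -291.92919921875), (145.89382934570312, 148.62779235839844), 9.986400604248047)
ray ((489.285400390625, -292.02484130859375), (145.87794494628906, 148.00375366210938), 9.925366401672363)
top blue [ 257  207   77   59 2620] z pct [0.0703 0.0754 0.0806]
((536.3927612304688, -12.537986755371094), (201.34945678710938, 126.49647521972656), 75.11002349853516)
ray ((536.1793212890625, -12.471603393554688), (201.1732940673828, 126.07454681396484), 75.10731506347656)
[[     0      0    640    480 307066]
 [   285    237     18     18    134]] [[319.51124188 239.49755102]
 [293.73880597 245.1119403 ]]
tape top ((507.0311584472656, -9.949310302734375), 25.583383560180664) [ 0.50827545 -0.01094307  0.08877383]
```

View pics/crop0.png

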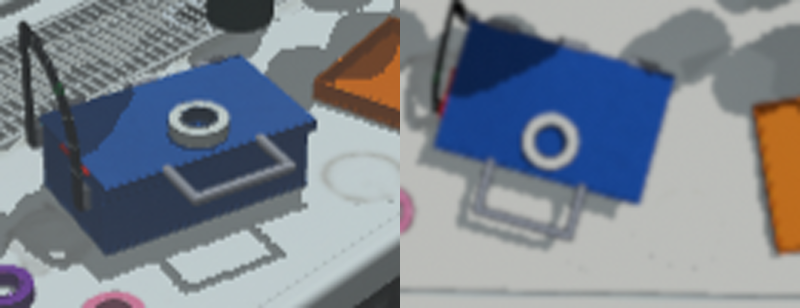

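The white ring on the lid is the tape, because the worktop ring is only a flat stain. It sits at about (0.507, -0.009). The tray is at (0.489, -0.292) with yaw of about 10°, and the case is yawed about -15°. Next I check IK for the whole plan and hover over the tape.

```bash
cat >> h.py <<'E'
from scipy.spatial.transform import Rotation as Ro
def quat(yaw,tilt=0.):
    """tool down, tool y at world angle yaw; tilt>0 leans fingers forward (about tool y... see use)"""
    y=np.array([np.cos(yaw),np.sin(yaw),0]);z=np.array([0,0,-1.]);x=np.cross(y,z)
    M=np.c_[x,y,z]
    q=Ro.from_matrix(M).as_quat();return np.array([q[3],*q[:3]])
CY=np.deg2rad(75.1)   # case y direction; case x = CY-90deg
E
python3 - <<'E'
from h import *
def ik(n,p,ya):
    for a in (ya,ya+np.pi):
        q=kin.inverse_kinematics(p,quat(a));print(n,np.rad2deg(a).round(),None if q is None else np.round(q,2))
ik("tape",[.506,-.009,.151],CY);ik("tapehi",[.506,-.009,.28],CY)
ik("tray",[.489,-.292,.08],CY);ik("tray10",[.489,-.292,.08],np.deg2rad(100))
ik("handle",[.430,.0165,.127],CY-np.pi/2);ik("h45",[.4795,.0033,.251],CY-np.pi/2);ik("hhi",[.430,.0165,.22],CY-np.pi/2)
E
```

```text
tape 75.0 [ 0.46  0.51 -0.7   2.04  0.48  0.75  0.77]
tape 255.0 [ 0.14  0.43 -0.3   2.07  0.2   0.67 -2.12]
tapehi 75.0 [ 0.57  0.33 -0.8   1.94  0.28  0.99  0.95]
tapehi 255.0 [ 0.26  0.26 -0.43  1.96  0.13  0.95 -2.06]
tray 75.0 [ 0.81  0.66 -0.5   1.93  0.49  0.67  1.32]
tray 255.0 [ 0.42  0.61  0.01  1.96 -0.01  0.57 -1.4 ]
tray10 100.0 [ 0.88  0.69 -0.59  1.93  0.58  0.7   1.68]
tray10 280.0 [ 0.49  0.61 -0.07  1.96  0.08  0.58 -1.04]
handle -15.0 [ 0.35  0.43 -0.63  2.23  0.45  0.6  -0.87]
handle 165.0 [ 0.77  0.68 -1.19  2.21  0.88  0.86  1.89]
h45 -15.0 [ 0.4   0.28 -0.62  2.03  0.21  0.89 -0.6 ]
h45 165.0 [ 0.82  0.46 -1.17  2.01  0.51  1.    2.27]
hhi -15.0 [ 0.45  0.26 -0.71  2.16  0.24  0.8  -0.67]
hhi 165.0 [ 0.81  0.42 -1.17  2.14  0.5   0.89  2.23]
```

```bash
python3 - <<'E'
from h import *
env.reach([.46,-.29,.32],quat(CY+np.pi))
env.reach([.49,-.009,.30],quat(CY+np.pi))
c=calibration("wrist");p,d=camera("wrist")
cv2.imwrite("pics/w1.png",p);np.savez("pics/w1.npz",p=p,d=d)
import pickle;pickle.dump(c,open("pics/w1.pkl","wb"))
print(env.get_state()["time"],env.get_state()["tcp_pos"],c)
E
```

```text
2.8 [ 0.49027954 -0.01100615  0.30005726] {'fx': 353.3661744572332, 'fy': 353.3661744572332, 'cx': 320.92484464217, 'cy': 233.82235700121439, 'rvec': array([-1.77965311,  2.3211217 ,  0.37067619]), 'tvec': array([0.11545128, 0.41328739, 0.52574501])}
```

View pics/w1.png

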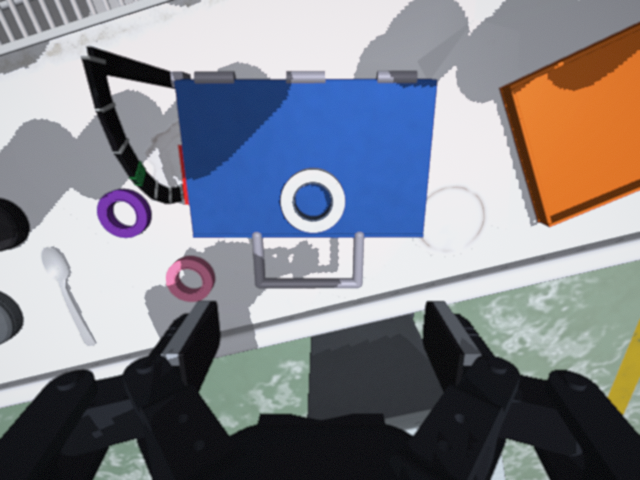

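The wrist view shows the tape at about (313,200), the handle bar from (257,284) to (361,284), and lid corners at (177,80), (437,80), (424,237) and (192,237).

```bash
python3 - <<'E'
from h import *
import pickle
c=pickle.load(open("pics/w1.pkl","rb"));f=np.load("pics/w1.npz");p,d=f["p"],f["d"]
hsv=cv2.cvtColor(p,cv2.COLOR_BGR2HSV)
bm=cv2.inRange(hsv,(105,130,40),(125,255,255))
n,l,st,ce=cv2.connectedComponentsWithStats(bm);k=1+np.argmax(st[1:,4]);mk=l==k
r=cv2.minAreaRect((ray(c,np.argwhere(mk)[:,::-1],.076)[:,:2]*1000).astype(np.float32));print("lid",st[k],r)
wm=((hsv[...,1]<60)&(hsv[...,2]>140)).astype(np.uint8);roi=np.zeros_like(wm);roi[160:235,265:360]=wm[160:235,265:360]
n,l,st,ce=cv2.connectedComponentsWithStats(roi);k=1+np.argmax(st[1:,4])
q=ray(c,np.argwhere(l==k)[:,::-1],.091)[:,:2]*1000
print("tape",st[k],cv2.minEnclosingCircle(q.astype(np.float32)),cv2.minAreaRect(q.astype(np.float32)))
b=ray(c,[[257,284],[309,284],[361,284],[257,279],[257,290]],.076);print("bar",b.round(4))
bp=pts(c,d,np.pad(np.ones((6,80),bool),((281,480-287),(270,640-350))));print("bar depth",np.percentile(bp,[10,50,90],0).round(4)); bp=bp[bp[:,2]>.06];print(bp.mean(0),bp[:,2].max())
hc=ray(c,[[177,80],[437,80],[424,237],[192,237]],.076);print(hc.round(4))
E
```

```text
lid [  175    79   261   159 34549] ((536.3569946289062, -12.131965637207031), (201.0950164794922, 127.9124526977539), 75.06632995605469)
tape [ 280  169   65   64 2052] ((507.6234436035156, -9.475495338439941), 26.323184967041016) ((507.6141662597656, -9.43770980834961), (51.28606414794922, 52.216033935546875), 30.29696273803711)
bar [[ 0.4426  0.0616  0.076 ]
 [ 0.4302  0.0154  0.076 ]
 [ 0.4177 -0.0308  0.076 ]
 [ 0.4474  0.06    0.076 ]
 [ 0.4368  0.0635  0.076 ]]
bar depth [[ 0.4235 -0.0137  0.0765]
 [ 0.4312  0.0147  0.0776]
 [ 0.4389  0.0428  0.0785]]
[0.43127879 0.0146272  0.07756313] 0.07980743392754235
[[ 0.6228  0.0666  0.076 ]
 [ 0.5711 -0.126   0.076 ]
 [ 0.4478 -0.0946  0.076 ]
 [ 0.5008  0.1025  0.076 ]]
```

```bash
python3 - <<'E'
from h import *
q=quat(CY+np.pi)
env.reach([.5076,-.0095,.22],q)
env.movel([.5076,-.0095,.148],velocity=.12,stop_force=8)
print(env.get_state()["tcp_pos"],env.get_state()["force"])
env.grip(.045,30)
print(env.get_state()["opening"],env.get_state()["force"])
env.movel([.5076,-.0095,.26],velocity=.12)
p,d=camera("wrist");cv2.imwrite("pics/w2.png",p)
s=env.get_state();print(s["time"],s["opening"],s["tcp_pos"],s["force"])
E
```

```text
[ 0.50829565 -0.00946111  0.14903235] [ 0.47925051  0.12711148 -0.20045375]
0.050105629120973105 [-2.06959839 -0.11852683  6.68077968]
5.525 0.04968835558577549 [ 0.50707294 -0.00953699  0.25911064] [-0.54341761 -0.40094981 -0.70517499]
```

View pics/w2.png

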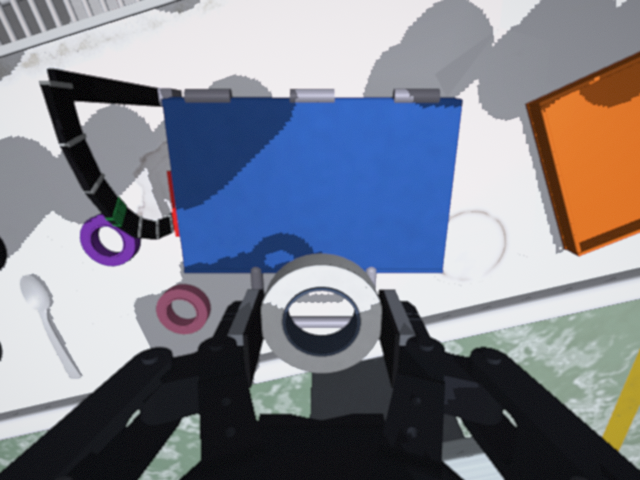

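The tape is held level between the pads. Now I lay it in the tray.

```bash
python3 - <<'E'
from h import *
q=quat(np.deg2rad(280))
env.reach([.489,-.292,.22],q)
env.movel([.489,-.292,.12],velocity=.15)
env.dwell(.1);print(env.get_state()["force"])
print(env.movel([.489,-.292,.0755],velocity=.05,stop_force=4))
s=env.get_state();print(s["tcp_pos"],s["force"])
env.grip(.070,20);env.dwell(.1)
env.movel([.489,-.292,.24],velocity=.15)
env.reach([.42,-.29,.26],q)
c=calibration("wrist");p,d=camera("wrist");cv2.imwrite("pics/w3.png",p);np.savez("pics/w3.npz",p=p,d=d)
hsv=cv2.cvtColor(p,cv2.COLOR_BGR2HSV)
P=pts(c,d,cv2.inRange(hsv,(5,150,60),(20,255,255))>0);print("tray",cv2.minAreaRect((P[:,:2]*1000).astype(np.float32)))
G=pts(c,d,(hsv[...,1]<80)&(hsv[...,2]>90));G=G[(np.hypot(G[:,0]-.489,G[:,1]+.292)<.07)&(G[:,2]>.012)&(G[:,2]<.03)]
print("tape",cv2.minEnclosingCircle((G[:,:2]*1000).astype(np.float32)),np.percentile(G[:,2],[5,50,95]))
A=np.c_[G[:,:2],np.ones(len(G))];print("slope",np.linalg.lstsq(A,G[:,2],rcond=None)[0][:2])
s=env.get_state();print(s["time"],s["opening"])
E
```

```text
[-0.03088944  0.24621478 -0.9139123 ]
True
[ 0.48854714 -0.29174053  0.07719689] [-1.60251434 -0.33523854  4.59467932]
tray ((489.2015686035156, -293.0994873046875), (148.44065856933594, 149.11488342285156), 10.15088176727295)
tape ((487.2601318359375, -292.53070068359375), 25.942581176757812) [0.01699624 0.01831225 0.01963894]
slope [-0.00264571 -0.00119228]
10.4583 0.07015054219899938
```

View pics/w3.png

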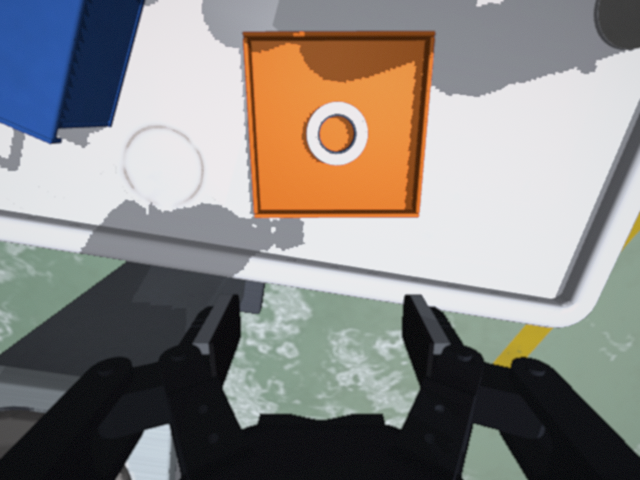

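The tape lies flat, 2 mm from the tray centre. Its top is at z 0.018 and it shows no tilt. Next is the handle.

```bash
cat >> h.py <<'E'
EX=np.array([np.cos(CY-np.pi/2),np.sin(CY-np.pi/2),0])
BAR=np.array([.4303,.0156,.073]);HQ=quat(CY-np.pi/2);HINGE=BAR+.175*EX
def arc(deg):
    t=np.deg2rad(deg);return HINGE-.175*np.cos(t)*EX+np.array([0,0,.175*np.sin(t)+.054])
E
python3 - <<'E'
from h import *
print([kin.inverse_kinematics(arc(a),HQ) is not None for a in range(0,50,5)])
env.grip(.036)
env.reach(arc(0)+[0,0,.10],HQ)
env.movel(arc(0)+[0,0,.045],velocity=.15)
c=calibration("wrist");p,d=camera("wrist");cv2.imwrite("pics/w4.png",p)
s=env.get_state();print(s["time"],s["tcp_pos"],s["force"])
E
```

```text
[True, True, True, True, True, True, True, True, True, True]
12.625 [0.4309484  0.01526201 0.17262257] [-0.5326572  -0.61211802 -0.15830397]
```

View pics/w4.png

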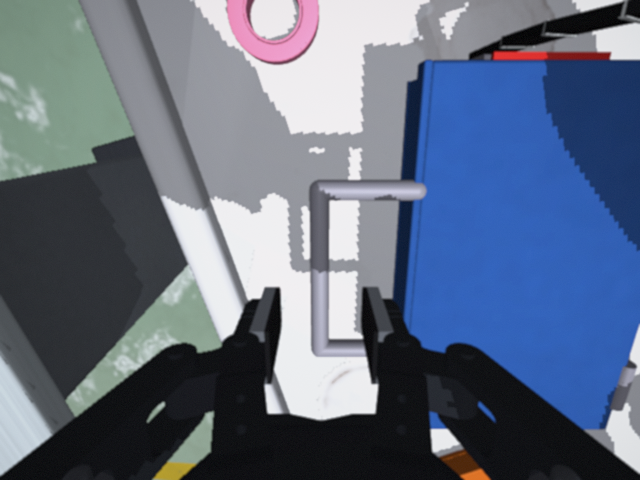

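The bar at column 320 is centred between the fingers at columns 275 and 368, and the far finger clears the lid edge. I descend, grip and lift.

```bash
python3 - <<'E'
from h import *
print(env.movel(arc(0),velocity=.06,stop_force=8))
s=env.get_state();print(s["tcp_pos"],s["force"])
env.grip(.004,50)
s=env.get_state();print(s["opening"],s["force"])
if s["opening"]>.007:
    for a in (3,6,10):
        env.movel(arc(a),velocity=.05)
    s=env.get_state();print(s["tcp_pos"],s["force"],s["opening"])
p,d=camera("wrist");cv2.imwrite("pics/w5.png",p)
p,d=camera("scene");cv2.imwrite("pics/s5.png",cv2.resize(p[160:300,220:420],(800,560),interpolation=2))
print(env.get_state()["time"])
E
```

```text
False
[0.43045622 0.0156696  0.12710758] [ 1.15364066 -0.89483066  0.14863479]
0.007944589570667583 [-3.07679988  0.79562422  3.38085277]
[0.4323317  0.01508293 0.15793245] [-4.25702583  4.64564802 -4.10539105] 0.008183313712534062
15.0417
```

View pics/s5.png

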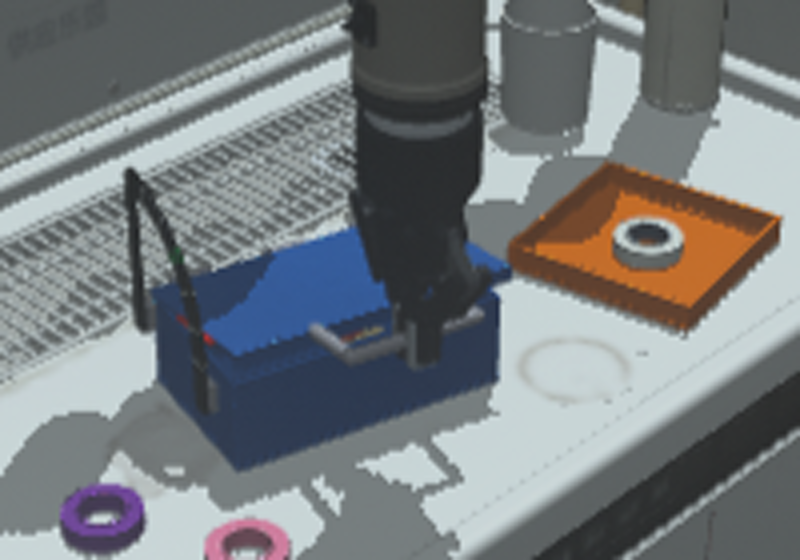

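View pics/w5.png

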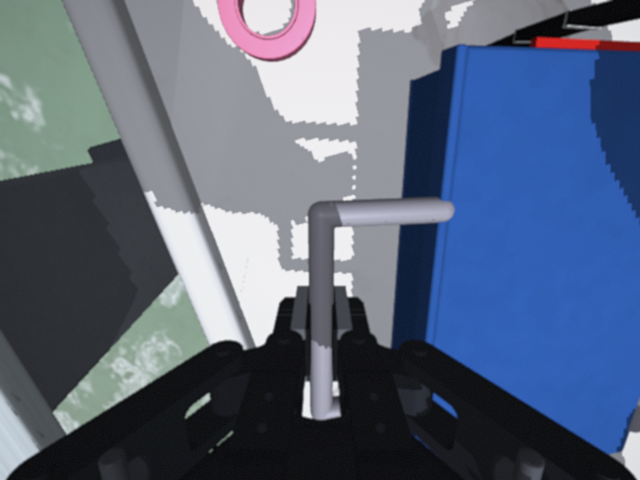

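The lid has come up about 10° and the grip is sound on the bar. I continue to 45°.

```bash
python3 - <<'E'
from h import *
for a in range(15,46,5):
    env.movel(arc(a),velocity=.06)
    s=env.get_state();t=np.rad2deg(np.arcsin((s["tcp_pos"][2]-.127)/.175));print(a,t.round(1),s["force"].round(1),s["opening"].round(4))
    if np.linalg.norm(s["force"])>40: break
env.dwell(.6)
s=env.get_state();print(s["tcp_pos"],arc(45),s["force"],s["time"])
c=calibration("wrist");p,d=camera("wrist");cv2.imwrite("pics/w6.png",p)
hsv=cv2.cvtColor(p,cv2.COLOR_BGR2HSV);P=pts(c,d,cv2.inRange(hsv,(105,130,40),(125,255,255))>0)
P=P[P[:,2]>.095];x=(P-HINGE)@EX;k=np.polyfit(x,P[:,2],1);print("lid slope deg",-np.rad2deg(np.arctan(k[0])),len(P),np.std(P[:,2]-np.polyval(k,x)))
p,d=camera("scene");cv2.imwrite("pics/s6.png",cv2.resize(p[160:300,220:420],(800,560),interpolation=2))
E
```

```text
Traceback (most recent call last):
AttributeError: 'float' object has no attribute 'round'
```

```bash
python3 - <<'E'
from h import *
for a in range(20,46,5):
    env.movel(arc(a),velocity=.06)
    s=env.get_state();t=np.rad2deg(np.arcsin((s["tcp_pos"][2]-.127)/.175));print(a,t,s["force"],s["opening"])
    if np.linalg.norm(s["force"])>40: break
env.dwell(.6)
s=env.get_state();print(s["tcp_pos"],arc(45),s["force"],s["time"])
c=calibration("wrist");p,d=camera("wrist");cv2.imwrite("pics/w6.png",p)
hsv=cv2.cvtColor(p,cv2.COLOR_BGR2HSV);P=pts(c,d,cv2.inRange(hsv,(105,130,40),(125,255,255))>0)
P=P[P[:,2]>.095];x=(P-HINGE)@EX;k=np.polyfit(x,P[:,2],1);print("lid slope deg",-np.rad2deg(np.arctan(k[0])),len(P),np.std(P[:,2]-np.polyval(k,x)))
p,d=camera("scene");cv2.imwrite("pics/s6.png",cv2.resize(p[160:300,220:420],(800,560),interpolation=2))
E
```

```text
20 20.304251518668973 [-5.95669349  4.55950064 -3.31452163] 0.007669232520643757
25 25.300832735919606 [-6.77211214  4.89598962 -2.23755149] 0.007754376663900273
30 30.29858611338822 [-8.41559376  4.44172223 -0.09950317] 0.008424674588103703
35 35.31153438061859 [-8.73205454  5.41909405  0.15171499] 0.007584153297293704
40 40.348292206812026 [-10.91117501   5.40286132   3.999923  ] 0.008198659483330567
45 45.43631311265602 [-14.07029088   5.29195502   6.19884075] 0.008078387988924591
[0.47695836 0.0032634  0.25153038] [0.47983288 0.00242032 0.25074369] [-14.74099459   5.29468268   7.59893954] 18.5
lid slope deg 41.92872544234299 30116 0.005674356858210963
```

View pics/s6.png

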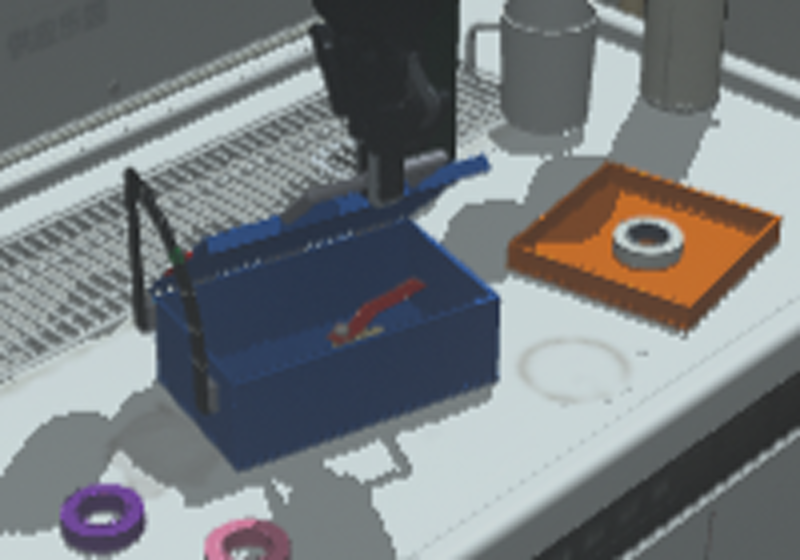

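View pics/w6.png

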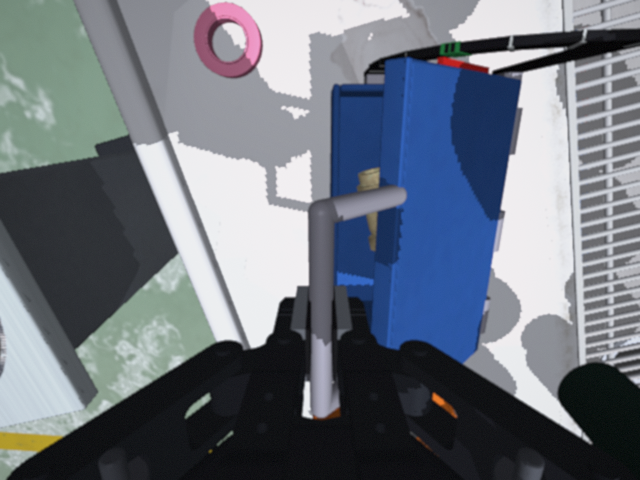

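The scene view shows the lid raised and the valve exposed, with the fingers on the bar. There is a radial push of about 16 N, which means the arc radius is slightly small. I relieve that a little and measure the angle robustly from the lid's upper face.

```bash
python3 - <<'E'
from h import *
T=arc(45)+.002*(-EX*.7071+np.array([0,0,.7071]))
env.movel(T,velocity=.02);env.dwell(.6)
s=env.get_state();print(s["tcp_pos"],s["force"],s["opening"],s["time"])
c=calibration("wrist");p,d=camera("wrist");p0=p.copy()
hsv=cv2.cvtColor(p,cv2.COLOR_BGR2HSV);m=cv2.inRange(hsv,(105,130,40),(125,255,255))
r=np.zeros_like(m);r[90:330,410:480]=255
P=pts(c,d,(m&r)>0);pl=P-P.mean(0);n=np.linalg.svd(pl[::7],full_matrices=False)[2][2];n*=np.sign(n[2])
print("lid angle",np.rad2deg(np.arccos(n[2])),n,"rms",np.std(pl@n),len(P))
B=pts(c,d,np.pad(np.ones((60,6),bool),((215,205),(318,316))));print("bar top",np.median(B,0), "hinge-bar angle",np.rad2deg(np.arcsin((np.median(B[:,2])-.005-.073)/.175)))
cv2.imwrite("pics/w7.png",cv2.resize(p0[20:150,340:560],(792,468),interpolation=2))
E
```

```text
[0.47760637 0.00302162 0.25274277] [-5.88632743  4.48874911 -0.45786068] 0.00828073164498834 19.45
lid angle 44.164833625345715 [ 0.6732974  -0.17915433  0.71733837] rms 0.0002942390741995142 16694
bar top [0.48651147 0.03627507 0.20003267] hinge-bar angle 44.21314284962223
```

View pics/w7.png

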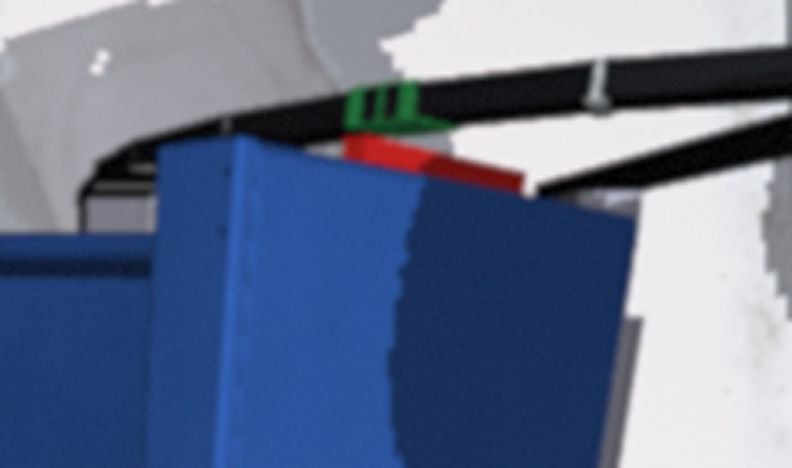

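The lid plane reads 44.2°, the bar height also gives 44.2°, and the red pointer meets the green mark. The side load is now small. One last look at the tape and steadiness, then I hand in.

```bash
python3 - <<'E'
from h import *
a=env.get_state();env.dwell(.6);b=env.get_state()
c=calibration("scene");p,d=camera("scene");hsv=cv2.cvtColor(p,cv2.COLOR_BGR2HSV)
G=pts(c,d,(hsv[...,1]<80)&(hsv[...,2]>90));G=G[(np.hypot(G[:,0]-.489,G[:,1]+.292)<.06)&(G[:,2]>.013)&(G[:,2]<.03)]
print("drift",b["tcp_pos"]-a["tcp_pos"],b["force"],b["opening"],"tape",cv2.minEnclosingCircle((G[:,:2]*1000).astype(np.float32)),np.median(G[:,2]))
job.job_done();print(env.get_state()["time"])
E
```

```text
drift [-1.80794372e-05 -4.49499338e-05  1.25506087e-05] [-6.4217946   3.68608322 -1.58563966] 0.007967635635524066 tape ((484.01263427734375, -289.68890380859375), 30.11019515991211) 0.016955066611588375
the job is handed in; nothing more can be done
the job is handed in; nothing more can be done
```

The tape is in the orange tray, and the arm is holding the lid at about 44° by its bar handle. I handed the job in at about 20 s of the 54 s allowed.

- **Tape:** The close wrist view showed it flat, about 2 mm from the tray centre. The last scene-camera fit put it about 6 mm off centre and measured its outline too large (30 mm radius instead of 26). I trust the wrist view more; both are well inside the limit.
- **Lid:** The fitted lid plane and the bar height both gave 44.2°, and the red pointer stands at the green mark. Over the last 0.6 s the gripper drifted less than 0.1 mm. It is still closed on the bar, set to grip with 50 N.
- **Not checked or off along the way:**
  - An early slope fit read 41.9°, but it included other blue surfaces, so I dropped it.
  - A sideways load of about 16 N built up on the way to 45°. I eased it with a 2 mm outward shift.
  - I did not measure the bystanders' positions afterwards. No path went near them, and no move met an unexpected force.

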